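# Check a flange plate on the bridge gauge

### The arm

A 6-joint arm with a two-finger parallel gripper is mounted at the origin on the work surface. World frame = base frame: x ahead of the robot, y to its left, z up, the work surface at z = 0. Lengths are in m, angles in rad, forces in N, time in s.
With the tool pointing down it reaches from about 0.3 to 0.95 m from the base axis. Payload 3.1 kg.
Tool frame: the origin (TCP) lies at the very end of the fingers, on their centre line; the grasp point (between the pads) lies 19 mm behind it (robot.pinch_z is the distance from the TCP to the grasp point, in m); x points along the fingers, y is the direction in which the jaws open and shut, and the axes are right-handed (so a half turn about x gives the same grasp; the last joint's range is limited). The gripper opens to 85 mm and grips with 20 to 120 N. Pads are 22 mm wide; open, the fingers measure 114 mm over their backs; the gripper's body (76 mm by 85 mm) begins 54 mm behind the grasp point. The pads swing forward as they close: fully open they stand 13 mm farther back than shut.
Start: joints at [-1.316, 0.308, 1.634, -0, 1.2, -0.07], TCP at [0.199, -0.592, 0.231] pointing down, gripper open.
Joint ranges: [-3.06, 3.06], [-0.79, 1.96], [0.05, 2.63], [-1.19, 4.34], [0.05, 2.64], [-2.94, 2.94]. Speed limits (rad/s): [2.79, 2.79, 3.14, 3.14, 3.14, 3.14].

### API

Orientations are given as a 3x3 rotation matrix whose columns are the frame's x, y, z axes.
In Python, from bench import robot, snapshot, ticket gives the robot as it stands.
- The arm moves only by the tool servo_tool, never from a script. Its argument "series" is one flat list of numbers, 7 for each row, row after row: the opening, from 0 (shut) to 1 (fully open), then the shift along the tool's x, y, z in cm, then the turn, a rotation vector about the tool's x, y, z in rad. A call has 1 to 20 rows; each row is the pose to reach, as a shift and turn from the pose commanded when the call began, along the tool's axes at that moment; what a row does not reach only later rows make up. A row lasts 1/8 s, in which the tool goes at most 62.5 mm and 10.7 degrees, less where a joint would pass 70% of its speed; a pose out of reach is approached as far as the arm can. A call with a gripper value outside its range is refused whole. The fingers move at their own pace and stop on an object; "force" is the grip in N (left out, the last holds). Time passes only in rows, so rows that repeat a pose let the fingers close. It gives the time, the measured TCP pose, the force and the opening at its end, in the units of the state.
- robot.state(): the state, without advancing time (a new reading comes with each control period).
- snapshot(name): name is "scene" or "side" or "wrist"; returns a dict with "img" (420x560x3 uint8, red, green, blue), "depth" (420x560 float32, m along the optical axis (not along the pixel's ray), 0 where there is no reading), "intrinsics" (3x3 intrinsics, pixels), "xyz" and "orientation" of the camera in the world. Camera axes: x right, y up, looking along -z (the intrinsics and any distortion apply to the point x, -y, -z); pixel columns grow to the right and rows downward; lengths in m; the calibration is good to about 2 mm. A picture is of the moment at which its call begins.
- ticket.sign_off(): hands the job in, once; it reports no verdict.
The state is a dict: "clock": time; "joint_pos": joint angles; "joint_vel": joint speeds; "tau": joint torques, N m; "tcp_pos": TCP position; "eef_rot": TCP orientation; "wrist_force": force on the tool from outside, world axes, zero at the start; "torque": the same for the moment, N m; "width": finger opening in m.
Only numpy, scipy, OpenCV 4.12 (cv2) and the standard library are available. Lean on these libraries where they do the work, as an engineer would, in place of code of your own. Each camera call takes 0.05 s, during which the arm holds its last target. There are 200 camera calls.

### The job

Check the flange plate that lies on the base of the bench gauge: push it with the fingertips, flat on the base, under the low bridge until it is fully home against both stop pins, then press the check pin's knob all the way down so that the pin goes into the plate's bore. Only push and press, never lift or tip the plate; leave the other things on the bench where they are, and finish with the plate home and the pin left down.

Things in the scene. Friction and masses are not known exactly. Their poses are not given: they have to be found in the camera images.
- gauge: bench checking gauge, fixed, placed and turned anew each time. Origin: on its check-pin axis at bench height; own +x is the way a plate is pushed in (about away from the robot), +y to its left. Dark steel base 300 x 240 mm, 15 mm thick, x from -215 to +85 mm, top at z = 15 mm. Nearer than x = -70 mm it is free, for laying the plate down
- bridge (a point): centre of the underside of the gauge's bridge, a steel bar across the base: 34 mm deep along x, 144 mm long, 18 mm thick, its underside 15 mm above the base, on two legs whose inner faces are at y = +-50 mm. The pin's knob stands above it. Axes as the gauge's
- mouth (a point): middle of the entry between the two side guides, at the base's top. The guides are 9 mm high, 70 mm apart, from x = -30 to +65 mm in the gauge's frame; here, towards the robot, they flare out as a lead-in, 91 mm wide at x = -66 mm. Axes as the gauge's
- home (a point): fixed point where the flange plate's origin lies when the plate is fully home: on the check-pin axis at the base's top. Axes as the gauge's. Two stop pins, 12 mm diameter, 16 mm high, then touch the plate's far edge, 55 mm ahead in x, at y = +-21 mm
- flange: steel flange plate to be checked: 110 x 64 x 12 mm, about 0.5 kg, 26 mm bore in its centre, four 9 mm bolt holes; flat on the near part of the gauge's base, turned and off line. Origin under its centre, own x along the 110 mm. Has 3 mm of headroom under the bridge, 3 mm each side in the guides; home, its near edge is 38 mm out of the bridge. (Not the two stacked at the right)
- check_pin (a joint): travel of the captive check pin in the bridge, m: 0 up (as it starts), 0.014 fully down, knob on the guide bush. The pin is 16 mm in diameter with a tapered tip; it moves straight down under about 3 to 5 N and stays where it is left. Up, its tip is clear of the plate; a plate under it stops it unless the bore is in line
- knob_top (a point): centre of the top of the check pin's round steel knob (28 mm diameter, 14 mm high), on the pin axis, 67 mm above the base's top (82 mm above the bench) when up; moves with the pin
- sleeve_a: turned steel sleeve, 42 mm diameter, 45 mm high, standing on the bench to the left of the gauge (loose bystander; origin under its centre)
- sleeve_b: a second such sleeve on the bench left of the gauge (bystander)
- sleeve_c: a third such sleeve, standing on the gauge's base behind the bridge, left of the stop pins (bystander)
- plug_gauge: double-ended steel plug gauge, 123 mm long, 22 mm diameter, lying on the bench to the right (bystander)
- sleeve_box: small open cardboard box 160 x 130 x 75 mm on the bench at the left (bystander)
- caliper: digital caliper, 210 mm long, lying on the bench right of the gauge's near part (bystander)
Mind the look-alikes: they are no part of the job. Leave any black or brown look-alike of the flange alone.

How it is judged:
On the way, in this order (a step that is already met when the one before it is completed fails the run):
1. the plate lies flat under the bridge, home against the stop pins, with the check pin still up (x of flange in the frame of home between -0.0035 and 0.0035 m and y of flange in the frame of home between -0.0045 and 0.0045 m and z of flange in the frame of home between -0.003 and 0.003 m and angle between the x axis of flange and the x axis of home, either way round below 0.07 rad and value of joint check_pin below 0.003 m), for 0.2 s.
2. the check pin is pressed down into the bore (x of flange in the frame of home between -0.0035 and 0.0035 m and y of flange in the frame of home between -0.0045 and 0.0045 m and z of flange in the frame of home between -0.003 and 0.003 m and angle between the x axis of flange and the x axis of home, either way round below 0.07 rad and value of joint check_pin above 0.012 m), for 0.2 s.
At the end, for the whole second after the job is handed in: The plate lies flat on the base, within 3.5 mm of home along the gauge, 4.5 mm across it and 0.07 rad of straight, at rest; the check pin is down by more than 12 of its 14 mm (all of step 2 and linear speed of flange below 0.01 m/s); the robot touches nothing.
It fails at once if the flange plate is lifted (its underside's centre rises 6 mm off the base) (z of flange in the frame of home above 0.006 m).
It fails at once if the flange plate is tipped by more than 0.1 rad (angle between flange's own z axis and vertical above 0.1 rad).
It fails at once if a bystander is moved by more than 30 mm (distance of any of sleeve_a, sleeve_b, sleeve_c, plug_gauge, sleeve_box, caliper from where it was at the start of the episode above 0.03 m).
It also fails if it takes over 72 s, if anything falls off the work surface, if the arm or the gripper's body presses on something with over 40 N, if the wrist force passes 120 N, or if a joint passes its speed limit or range.

## Working session

There is one attempt and no reset: what is moved stays moved. The work goes in short steps, Python scripts to look and compute and a tool call to move; the robot and the scene stay as the last step left them, time stands still between calls to the robot, and variables do not carry over. Pictures are saved under pics/ and viewed, about 8 in all and at most 12, crops included, and the job is handed in when it is done.

Besides the shell and the picture viewer there is one more tool, called as name(argument=value, ...), one argument or row to a line, values as JSON. servo_tool: Moves the arm, as the interface text tells. Its arguments: {"type":"object","properties":{"series":{"type":"array"},"force":{"type":"number"}},"required":["series"]}

```bash
mkdir -p pics
cat > h.py <<'E'
import numpy as np, cv2
from bench import robot, snapshot, ticket
def take(n,f):
    s=snapshot(n); np.savez(f'pics/{f}.npz',**s); cv2.imwrite(f'pics/{f}.png',s['img'][:,:,::-1]); return s
def ray(s,u,v,z):
    K=s['intrinsics'];d=np.linalg.inv(K)@np.array([u,v,1.]);d=np.array([d[0],-d[1],-d[2]])
    d=s['orientation']@d;o=s['xyz'];return o+d*(z-o[2])/d[2]
def cloud(s):
    K=s['intrinsics'];D=s['depth'];v,u=np.mgrid[:D.shape[0],:D.shape[1]]
    p=np.stack([(u-K[0,2])/K[0,0]*D,-(v-K[1,2])/K[1,1]*D,-D],-1)
    return p@s['orientation'].T+s['xyz']
E
python3 - <<'E'
from h import *
for n in('scene','side'):
    s=take(n,n+'1');print(s['xyz'],s['orientation'].round(2).tolist(),s['intrinsics'].tolist(),[k for k in s])
a=cv2.imread('pics/scene1.png');b=cv2.imread('pics/side1.png')
print(robot.state())
E
```

```text
[1.06644876 0.67341359 1.08907395] [[-0.77, -0.5, 0.4], [0.64, -0.6, 0.49], [-0.0, 0.63, 0.78]] [[444.55680046362954, 0.0, 285.53189436981467], [0.0, 444.55680046362954, 216.2391706722416], [0.0, 0.0, 1.0]] ['img', 'depth', 'intrinsics', 'xyz', 'orientation']
[ 0.43297205 -0.84271029  0.95542521] [[0.99, 0.09, -0.09], [-0.12, 0.7, -0.7], [0.0, 0.71, 0.71]] [[382.8878128358199, 0.0, 278.3482616167155], [0.0, 382.8878128358199, 203.9867136231062], [0.0, 0.0, 1.0]] ['img', 'depth', 'intrinsics', 'xyz', 'orientation']
{'clock': 0.1, 'joint_pos': array([-1.31571685e+00,  3.08905662e-01,  1.63504016e+00, -2.38603046e-05,
        1.19974052e+00, -6.97154336e-02]), 'joint_vel': array([ 2.54714882e-04, -8.46339576e-04, -2.13551913e-03,  9.74689541e-04,
       -9.84210550e-05, -4.35357523e-04]), 'tau': array([ 3.00560314e-04, -4.16408193e+01, -2.77645004e+01, -3.22207063e-05,
        4.01872312e-03, -1.54725325e-05]), 'tcp_pos': array([ 0.19921596, -0.5916125 ,  0.23017868]), 'eef_rot': array([[-5.49799033e-04,  3.19122076e-01, -9.47713458e-01],
       [ 2.02032397e-03, -9.47711312e-01, -3.19122526e-01],
       [-9.99997808e-01, -2.09014147e-03, -1.23679217e-04]]), 'wrist_force': array([-0.46491491,  0.11833219, -0.06482029]), 'torque': array([ 0.00486903,  0.05229142, -0.02683956]), 'width': 0.08530274275213967}
```

View pics/scene1.png

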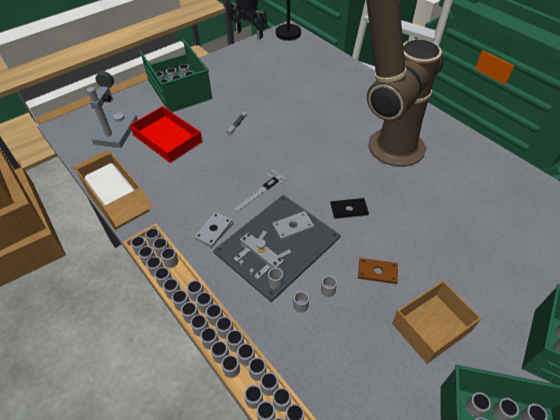

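View pics/side1.png

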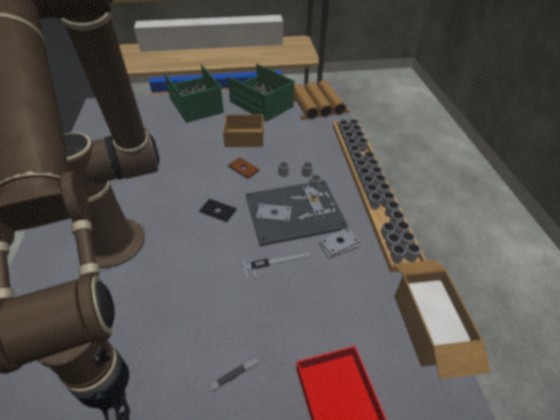

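Flange candidates in the scene view: steel plate on the base (293,224), which fits because it lies on the near part of the base. The others are the stacked pair (213,228), black (349,208) and brown (378,270). Next I measure and confirm in a crop.

Run:
```python
from h import *
s=dict(np.load('pics/scene1.npz'))
P=cloud(s); im=s['img'].astype(int); g=im.mean(2)
print('bench z',np.median(P[150:170,300:330,2]), 'base z',P[290-2:290+2,262:272,2].mean())
roi=np.zeros(g.shape,bool);roi[185:310,200:350]=1
m=(roi&(g<85)).astype(np.uint8)
m=cv2.morphologyEx(m,cv2.MORPH_CLOSE,np.ones((9,9)))
c=max(cv2.findContours(m,0,2)[0],key=cv2.contourArea)
h=cv2.convexHull(c)
q=cv2.approxPolyDP(h,8,True)[:,0];print(q)
W=[ray(s,u,v,.015)[:2] for u,v in q];print(np.round(W,4).tolist(),[round(float(np.linalg.norm(W[i]-W[i-1])),4) for i in range(len(W))])
# flange
t=((P[...,2]>.02)&(P[...,2]<.034)&roi&(g>110)).astype(np.uint8)
n,l,st,ce=cv2.connectedComponentsWithStats(t)
k=l[218,285];print('flange lab',k,st[k],ce[k], np.median(P[l==k][:,2]))
c=cv2.findContours((l==k).astype(np.uint8),0,2)[0][0][:,0]
w=np.array([ray(s,u,v,.027)[:2] for u,v in c],np.float32);print(cv2.minAreaRect(w))
img=s['img'][:,:,::-1].copy()
cv2.imwrite('pics/crop1.png',cv2.resize(img[180:310,200:360],None,fx=5,fy=4.6*1.0,interpolation=cv2.INTER_CUBIC)[:598])
```

```text
bench z -0.0005522416131523711 base z 0.014821999792046226
[[284 196]
 [340 236]
 [270 301]
 [214 253]
 [209 227]]
[[0.4685, -0.0637], [0.4407, 0.1667], [0.7364, 0.2033], [0.7657, -0.0227], [0.7242, -0.1121]] [0.2603, 0.232, 0.298, 0.2279, 0.0986]
flange lab 1 [273 211  41  27 531] [292.50282486 224.18644068] 0.026273738239898536
((0.5267864465713501, 0.04851401969790459), (0.0629727765917778, 0.11043782532215118), 75.62547302246094)
```

View pics/crop1.png

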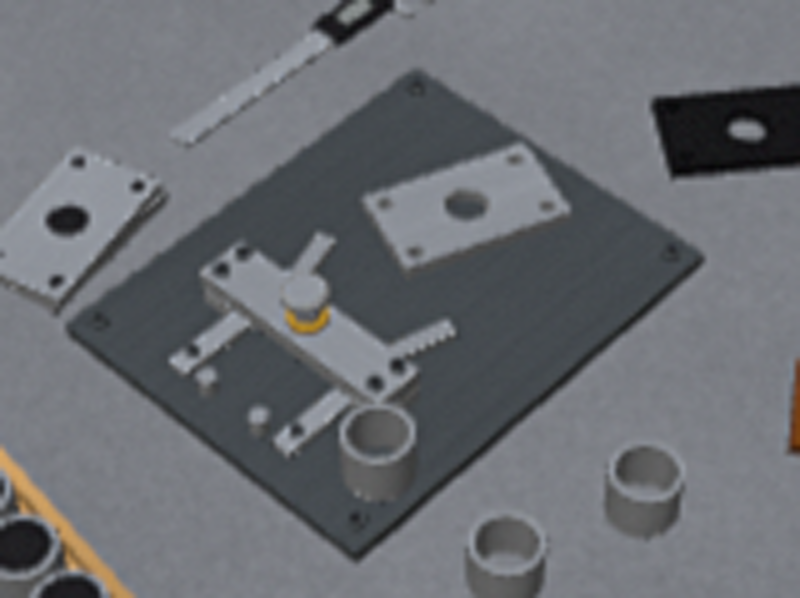

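The crop confirms it: light steel plate with a bore on the near part of the base, at crop (465,205). The knob with its yellow bush is at (305,295). Gauge yaw comes out near 7°, with its origin near (0.667, 0.079). Next is the wrist camera geometry and the approach move.

```bash
cat >> h.py <<'E'
from scipy.spatial.transform import Rotation as R
def rot(yaw): # tool down, tool z at world angle yaw
    z=np.array([np.cos(yaw),np.sin(yaw),0]);x=np.array([0,0,-1.]);return np.c_[x,np.cross(z,x),z]
def delta(pos,yaw):
    s=robot.state();A=s['eef_rot'];print('shift cm',(A.T@(np.array(pos)-s['tcp_pos'])*100).round(2),'turn',R.from_matrix(A.T@rot(yaw)).as_rotvec().round(4),'tcp',s['tcp_pos'].round(4),'F',s['wrist_force'].round(1))
E
python3 - <<'E'
from h import *
s=snapshot('wrist');t=robot.state();A=t['eef_rot']
print('cam in tool',A.T@(s['xyz']-t['tcp_pos']),'look',A.T@-s['orientation'][:,2], s['intrinsics'][0])
delta((.53,.05,.30),.123);delta((.53,.05,.30),.123+np.pi)
E
```

```text
cam in tool [-0.14203728  0.00124793 -0.06875975] look [0.96379835 0.00111889 0.26662988] [355.95778745   0.         278.03276224]
shift cm [ -6.87 -50.27 -51.82] turn [-2.9398e+00 -2.7000e-03  1.0000e-04] tcp [ 0.1993 -0.5917  0.2303] F [-0.4 -0.4 -0.2]
shift cm [ -6.87 -50.27 -51.82] turn [2.018e-01 1.000e-04 1.800e-03] tcp [ 0.1993 -0.5917  0.2303] F [-0.4 -0.4 -0.2]
```

servo_tool(
  series=[1,-1,-3.2,-3.4,-0.18,0,0,1,-2,-6.4,-6.8,-0.36,0,0,1,-3,-9.6,-10.2,-0.54,0,0,1,-4,-12.8,-13.6,-0.72,0,0,1,-5,-16,-17,-0.9,0,0,1,-6,-19.2,-20.4,-1.08,0,0,1,-6.9,-22.4,-23.8,-1.26,0,0,1,-6.9,-25.6,-27.2,-1.44,0,0,1,-6.9,-28.8,-30.6,-1.62,0,0,1,-6.9,-32,-34,-1.8,0,0,1,-6.9,-35.2,-37.4,-1.98,0,0,1,-6.9,-38.4,-40.8,-2.16,0,0,1,-6.9,-41.6,-44.2,-2.34,0,0,1,-6.9,-44.8,-47.6,-2.52,0,0,1,-6.9,-48,-51,-2.7,0,0,1,-6.9,-50.6,-54,-2.88,0,0,1,-6.9,-50.6,-54,-2.94,0,0,1,-6.9,-50.6,-54,-2.94,0,0,1,-6.9,-50.6,-54,-2.94,0,0],
)

```text
clock: 2.52
tcp_pos: [0.5494, 0.0592, 0.3]
eef_rot: [[-0.001, -0.122, 0.993], [-0.0, 0.993, 0.122], [-1.0, -0.0, -0.001]]
wrist_force: [0.1, 0.4, 0.5]
width: 0.0851
```

Run:
```python
from h import *
s=take('wrist','w1');st=robot.state();print(st['tcp_pos'],st['joint_pos'],st['eef_rot'].round(3).tolist())
```

```text
[0.54943342 0.05910418 0.30016746] [ 2.83894628e-02  1.11001237e-01  1.73011518e+00 -5.12015272e-05
  1.30075246e+00 -1.66421736e+00] [[-0.0, -0.122, 0.993], [-0.0, 0.993, 0.122], [-1.0, -0.0, -0.0]]
```

View pics/w1.png

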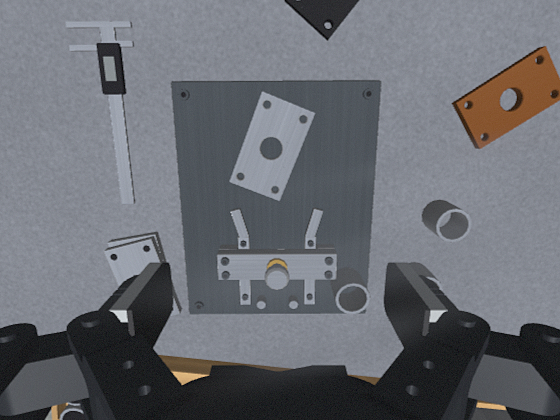

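Clear view of everything: base corners near (173,82), (380,80), (190,313), (368,313), flange bore at (271,148), knob at (277,273), stop pins at (261,304) and (293,304). Now I measure these.

```bash
cat >> h.py <<'E'
def flange(s,seed,zlo=.021,zhi=.034,thr=110):
    P=cloud(s);g=s['img'].mean(2)
    t=((P[...,2]>zlo)&(P[...,2]<zhi)&(g>thr)).astype(np.uint8)
    l=cv2.connectedComponents(t)[1];k=l[seed[1],seed[0]]
    c=max(cv2.findContours((l==k).astype(np.uint8),0,2)[0],key=cv2.contourArea)[:,0]
    w=np.array([ray(s,u,v,.027)[:2] for u,v in c],np.float32);return cv2.minAreaRect(w)
E
python3 - <<'E'
from h import *
s=dict(np.load('pics/w1.npz'));P=cloud(s);g=s['img'].mean(2)
m=((g<95)&(P[...,2]>.008)&(P[...,2]<.022)).astype(np.uint8);m[:70]=0;m[320:]=0;m[:,:165]=0;m[:,390:]=0
m=cv2.morphologyEx(m,cv2.MORPH_OPEN,np.ones((3,3)));m=cv2.morphologyEx(m,cv2.MORPH_CLOSE,np.ones((7,7)))
c=max(cv2.findContours(m,0,2)[0],key=cv2.contourArea);q=cv2.approxPolyDP(cv2.convexHull(c),7,True)[:,0]
W=np.array([ray(s,u,v,.015)[:2] for u,v in q]);print(q.tolist(),W.round(4).tolist(),np.linalg.norm(W-np.roll(W,1,0),axis=1).round(4))
k=((P[...,2]>.072)&(P[...,2]<.092)).astype(np.uint8);k[:200]=0;k[310:]=0;k[:,:220]=0;k[:,330:]=0
n,l,st,ce=cv2.connectedComponentsWithStats(k);i=1+st[1:,4].argmax();print('knob',st[i],ce[i],'z',np.median(P[l==i][:,2]),ray(s,*ce[i],.082),'median',np.median(P[l==i],0))
b=((P[...,2]>.043)&(P[...,2]<.055)).astype(np.uint8);b[:240]=0;b[290:]=0;b[:,:210]=0;b[:,345:]=0
c=max(cv2.findContours(b,0,2)[0],key=cv2.contourArea)[:,0];print('bridge',cv2.minAreaRect(np.array([ray(s,u,v,.048)[:2] for u,v in c],np.float32)))
pins=((P[...,2]>.025)&(P[...,2]<.036)&(g>90)).astype(np.uint8);pins[:296]=0;pins[312:]=0;pins[:,:254]=0;pins[:,302:]=0
n,l,st,ce=cv2.connectedComponentsWithStats(pins);print([(st[j,4],ce[j].round(1).tolist(),ray(s,*ce[j],.031).round(4).tolist()) for j in range(1,n)])
print('flange',flange(s,(290,110)),'bore',ray(s,271,148,.027))
E
```

```text
[[380, 81], [367, 275], [339, 312], [190, 313], [172, 82]] [[0.4397, 0.1606], [0.6784, 0.191], [0.737, 0.1637], [0.7633, -0.0365], [0.4694, -0.0735]] [0.236  0.2407 0.0647 0.2019 0.2962]
knob [265 265  25  25 472] [276.94915254 277.16313559] z 0.08100056985561724 [0.66281205 0.07034659 0.082     ] median [0.66338738 0.07043523 0.08100057]
bridge ((0.6645600199699402, 0.07044987380504608), (0.03527508303523064, 0.14330902695655823), 7.028192520141602)
[(np.int32(63), [260.9, 304.2], [0.7288, 0.0572, 0.031]), (np.int32(61), [293.3, 304.1], [0.7234, 0.0989, 0.031])]
flange ((0.5283905267715454, 0.04696117714047432), (0.06389302760362625, 0.10987363010644913), 75.54063415527344) bore [0.52827039 0.04679492 0.027     ]
```

servo_tool(
  series=[0.9,4,-0.4,-1,0.18,0,0,0.9,8,-0.95,-2.2,0.36,0,0,0.9,13,-0.95,-2.2,0.375,0,0,0.9,18,-0.95,-2.2,0.375,0,0,0.9,22,-0.95,-2.2,0.375,0,0,0.9,25,-0.95,-2.2,0.375,0,0,0.9,26.5,-0.95,-2.2,0.375,0,0,0.9,27.5,-0.95,-2.2,0.375,0,0,0.9,28.2,-0.95,-2.2,0.375,0,0,0.9,28.2,-0.95,-2.2,0.375,0,0],
)

```text
clock: 3.82
tcp_pos: [0.5294, 0.0474, 0.0186]
eef_rot: [[0.001, 0.249, 0.968], [0.0, 0.968, -0.249], [-1.0, 0.0, 0.001]]
wrist_force: [-0.1, -0.6, 0.7]
width: 0.0771
```

Run:
```python
from h import *
s=take('wrist','w2');st=robot.state();P=cloud(s);print(st['tcp_pos'],st['wrist_force'],st['width'])
```

```text
[0.52969528 0.04741031 0.01891093] [-0.51930539 -0.20463035 -1.03786451] 0.07718686593379158
```

View pics/w2.png

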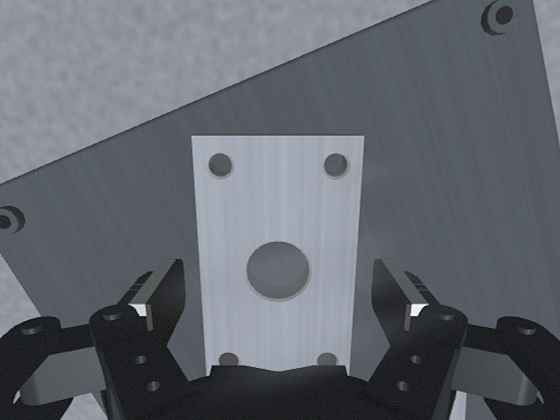

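The fingers straddle the plate, centred and square to it (bore at (278,270)). I lower gently and watch the force.

servo_tool(
  series=[0.9,0.3,0,0,0,0,0,0.9,0.6,0,0,0,0,0,0.9,0.6,0,0,0,0,0],
)

```text
clock: 4.25
tcp_pos: [0.5288, 0.0474, 0.0121]
eef_rot: [[-0.0, 0.249, 0.968], [-0.0, 0.968, -0.249], [-1.0, -0.0, -0.0]]
wrist_force: [-0.4, -0.4, -0.7]
width: 0.0768
```

servo_tool(
  series=[0.85,0,0,0,0,0,0,0.82,0,0,0,0,0,0,0.79,0,0,0,0,0,0,0.79,0,0,0,0,0,0,0.79,0,0,0,0,0,0],
  force=20,
)

```text
clock: 4.88
tcp_pos: [0.529, 0.0474, 0.0123]
eef_rot: [[-0.0, 0.249, 0.968], [0.0, 0.968, -0.249], [-1.0, 0.0, -0.0]]
wrist_force: [-0.0, -0.5, 0.6]
width: 0.0679
```

servo_tool(
  series=[0.765,0,0.1,0,-0.07,0,0,0.765,0,0.2,-0.1,-0.14,0,0,0.765,0,0.3,-0.1,-0.21,0,0,0.765,0,0.5,-0.2,-0.28,0,0,0.765,0,0.6,-0.2,-0.375,0,0,0.74,0,0.6,-0.2,-0.375,0,0,0.73,0,0.6,-0.2,-0.375,0,0,0.73,0,0.6,-0.2,-0.375,0,0],
  force=20,
)

```text
clock: 5.88
tcp_pos: [0.5286, 0.0537, 0.0125]
eef_rot: [[-0.0, -0.122, 0.993], [-0.0, 0.993, 0.122], [-1.0, 0.0, -0.0]]
wrist_force: [-1.3, -0.1, 3.9]
width: 0.0641
```

servo_tool(
  series=[0.8,0,0,0,0,0,0,0.9,0,0,0,0,0,0,0.9,0,0,0,0,0,0,0.9,-4,0,0,0,0,0,0.8,-7,0,-5,0,0,0,0.4,-7,0,-9.5,0,0,0,0.4,-7,0,-9.5,0,0,0],
)

```text
clock: 6.75
tcp_pos: [0.4296, 0.042, 0.0813]
eef_rot: [[-0.005, -0.123, 0.992], [0.0, 0.992, 0.123], [-1.0, 0.001, -0.005]]
wrist_force: [0.3, 0.2, -0.1]
width: 0.0347
```

Run:
```python
from h import *
s=take('wrist','w3');st=robot.state();print(st['tcp_pos'],st['wrist_force'],st['width'])
```

```text
[0.43271859 0.04198702 0.08204854] [ 0.45463625 -0.20133285  0.08610796] 0.03458830253418086
```

View pics/w3.png

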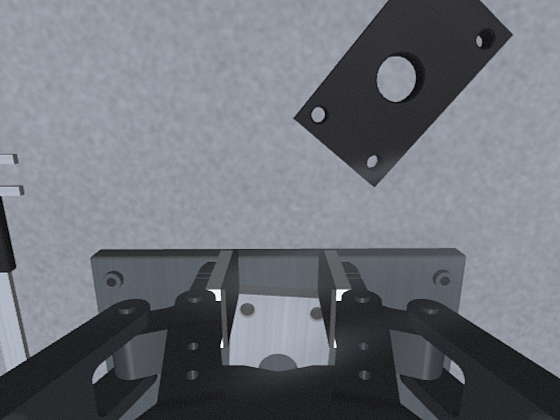

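The plate is now square and on line (near edge horizontal at row ~293, bolt holes (247,309) and (317,313)). I go down behind it and push with two fingertips.

servo_tool(
  series=[0.4,3,0,0,0,0,0,0.4,6,0,0,0,0,0,0.4,6.5,0,0,0,0,0,0.4,6.5,0,0,0,0,0,0.4,6.5,0,1,0,0,0,0.4,6.5,0,2,0,0,0,0.4,6.5,0,3,0,0,0,0.4,6.5,0,3.6,0,0,0,0.4,6.5,0,4.2,0,0,0,0.4,6.5,0,4.8,0,0,0,0.4,6.5,0,5.4,0,0,0,0.4,6.5,0,6,0,0,0],
)

```text
clock: 8.3
tcp_pos: [0.4941, 0.0495, 0.0171]
eef_rot: [[-0.0, -0.123, 0.992], [0.0, 0.992, 0.123], [-1.0, 0.0, -0.0]]
wrist_force: [-1.1, -0.5, -1.5]
width: 0.0341
```

Run:
```python
from h import *
s=take('wrist','w4');st=robot.state();print(st['tcp_pos'],st['wrist_force'],st['width'])
d=st['tcp_pos'][:2]-[.6645,.0705];print('g',d@[.9923,.1237],d@[-.1237,.9923])
```

```text
[0.49547189 0.04952894 0.01737952] [-0.46055403  0.37135231 -0.63531527] 0.03426931877411833
g -0.170320714361895 9.919096812084291e-05
```

View pics/w4.png

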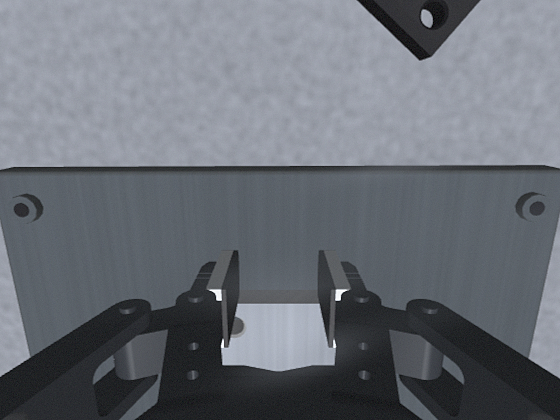

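Two fingertips are behind the plate, its near top edge at row 303. I check where that edge lies.

Run:
```python
from h import *
for f,pts in(('w3',[(278,294),(247,309),(317,313)]),('w4',[(245,303),(278,303),(315,303),(237,327)])):
    s=dict(np.load(f'pics/{f}.npz'))
    for p in pts:
        d=ray(s,*p,.027)[:2]-[.6645,.0705];print(f,p,(d@[.9923,.1237]).round(4),(d@[-.1237,.9923]).round(4))
s=take('scene','scene2');c=s['img'][180:310,200:360,::-1];cv2.imwrite('pics/crop2.png',cv2.resize(c,None,fx=4.6,fy=4.6,interpolation=cv2.INTER_CUBIC))
```

```text
w3 (278, 294) -0.1933 -0.0006
w3 (247, 309) -0.183 -0.0198
w3 (317, 313) -0.1802 0.0237
w4 (245, 303) -0.1596 -0.0147
w4 (278, 303) -0.1596 -0.001
w4 (315, 303) -0.1596 0.0144
w4 (237, 327) -0.1481 -0.0184
```

View pics/crop2.png

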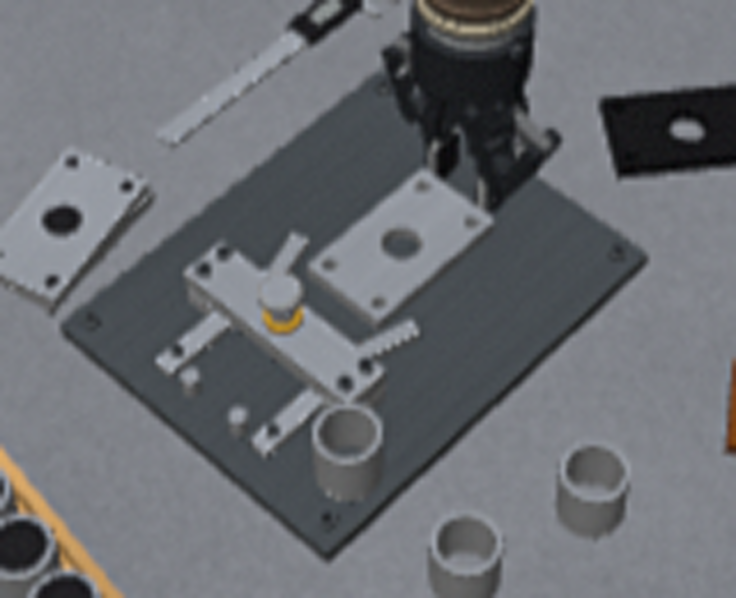

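The edge at -0.1596 is flush on the fingers, and the plate points between the lead-ins (crop (400,245)). I keep pushing.

servo_tool(
  series=[0.4,0,0,0.6,0,0,0,0.4,0,0,1.2,0,0,0,0.4,0,0,1.8,0,0,0,0.4,0,0,2.4,0,0,0,0.4,0,0,3,0,0,0,0.4,0,0,3.6,0,0,0,0.4,0,0,4.2,0,0,0,0.4,0,0,4.8,0,0,0,0.4,0,0,5.4,0,0,0],
)

```text
clock: 9.52
tcp_pos: [0.5478, 0.0561, 0.0172]
eef_rot: [[-0.0, -0.123, 0.992], [-0.0, 0.992, 0.123], [-1.0, -0.0, -0.0]]
wrist_force: [-1.4, -0.4, -1.0]
width: 0.034
```

servo_tool(
  series=[0.4,0,0,0.6,0,0,0,0.4,0,0,1.2,0,0,0,0.4,0,0,1.8,0,0,0,0.4,0,0,2.4,0,0,0,0.4,0,0,3,0,0,0,0.4,0,0,3.6,0,0,0,0.4,0,0,4.0,0,0,0,0.4,0,0,4.3,0,0,0,0.4,0,0,4.3,0,0,0],
)

```text
clock: 10.65
tcp_pos: [0.5909, 0.0614, 0.0175]
eef_rot: [[0.001, -0.123, 0.992], [0.0, 0.992, 0.123], [-1.0, -0.0, 0.001]]
wrist_force: [-0.6, -0.2, 0.4]
width: 0.0344
```

Run:
```python
from h import *
s=take('wrist','w5');st=robot.state();print(st['tcp_pos'],st['wrist_force'],st['width'])
d=st['tcp_pos'][:2]-[.6645,.0705];print('g',d@[.9923,.1237],d@[-.1237,.9923])
g=s['img'].mean(2)
for u in(250,278,305):
    col=g[260:345,u];v=260+np.diff(col).argmax();d=ray(s,u,v,.027)[:2]-[.6645,.0705];print(u,v,(d@[.9923,.1237]).round(4))
```

```text
[0.59089424 0.06139844 0.01755344] [-1.5364565  -0.2329602  -1.27343218] 0.0338625860514379
g -0.07416485693652498 7.355857214116218e-05
250 302 -0.0622
278 302 -0.0622
305 302 -0.0622
```

servo_tool(
  series=[0.4,0,0,0.2,0,0,0,0.4,0,0,0.4,0,0,0,0.4,0,0,0.6,0,0,0,0.4,0,0,0.7,0,0,0,0.4,0,0,0.7,0,0,0],
)

```text
clock: 11.32
tcp_pos: [0.5974, 0.0622, 0.0173]
eef_rot: [[0.0, -0.123, 0.992], [0.0, 0.992, 0.123], [-1.0, 0.0, 0.0]]
wrist_force: [-2.3, -0.8, 0.8]
width: 0.0344
```

servo_tool(
  series=[0.4,0,0,0.1,0,0,0,0.4,0,0,0.2,0,0,0,0.4,0,0,0.2,0,0,0],
)

```text
clock: 11.7
tcp_pos: [0.5992, 0.0625, 0.0172]
eef_rot: [[0.0, -0.123, 0.992], [0.0, 0.992, 0.123], [-1.0, 0.0, 0.0]]
wrist_force: [-1.9, -1.1, 1.1]
width: 0.0343
```

servo_tool(
  series=[0.4,0,0,0.1,0,0,0,0.4,0,0,0.2,0,0,0,0.4,0,0,0.2,0,0,0],
)

```text
clock: 12.08
tcp_pos: [0.5995, 0.0625, 0.0169]
eef_rot: [[-0.004, -0.123, 0.992], [-0.0, 0.992, 0.123], [-1.0, 0.0, -0.004]]
wrist_force: [-4.8, -0.9, 2.6]
width: 0.0341
```

servo_tool(
  series=[0.4,0,0,0.1,0,0,0,0.4,0,0,0.3,0,0,0,0.4,0,0,0.3,0,0,0,0.4,0,0,0.3,0,0,0],
)

```text
clock: 12.58
tcp_pos: [0.5996, 0.0626, 0.0162]
eef_rot: [[-0.01, -0.123, 0.992], [-0.001, 0.992, 0.123], [-1.0, 0.0, -0.01]]
wrist_force: [-9.7, -1.1, 6.5]
width: 0.0345
```

Run:
```python
from h import *
s=take('wrist','w6');st=robot.state();print(st['tcp_pos'],st['wrist_force'],st['width'])
d=st['tcp_pos'][:2]-[.6645,.0705];print('g',d@[.9923,.1237],d@[-.1237,.9923])
g=s['img'].mean(2)
for u in(250,278,305):
    col=g[260:345,u];v=260+np.diff(col).argmax();d=ray(s,u,v,.027)[:2]-[.6645,.0705];print(u,v,(d@[.9923,.1237]).round(4))
```

```text
[0.59955268 0.06267614 0.01623575] [-8.98271574 -0.89541754  5.22588706] 0.03447718262141299
g -0.06541503709681783 0.000270365138591017
250 304 -0.0532
278 304 -0.0532
305 304 -0.0532
```

Firm stop at 9 N with the edge at about -0.054, so the plate is at the pins. I back off, rise and look.

servo_tool(
  series=[0.4,0,0,-1,0,0,0,0.4,0,0,-3,0,0,0,0.3,-5,0,-3,0,0,0,0.2,-10,0,-3,0,0,0,0,-15,0,-2,0,0,0,0,-18,0,-2,0,0,0,0,-18,0,-2,0,0,0,0,-18,0,-2,0,0,0],
)

```text
clock: 13.62
tcp_pos: [0.5838, 0.0606, 0.1963]
eef_rot: [[-0.0, -0.123, 0.992], [0.0, 0.992, 0.123], [-1.0, 0.0, -0.0]]
wrist_force: [-0.9, -0.1, 0.0]
width: 0.0
```

Run:
```python
from h import *
s=take('wrist','w7');st=robot.state();print(st['tcp_pos'],st['wrist_force'],st['width'])
cv2.imwrite('pics/w7c.png',cv2.resize(s['img'][:,:,::-1],(800,600)))
```

```text
[0.58316199 0.06057181 0.19550882] [-0.24857019  0.31045143 -0.97535084] -4.898859937333258e-05
```

View pics/w7c.png

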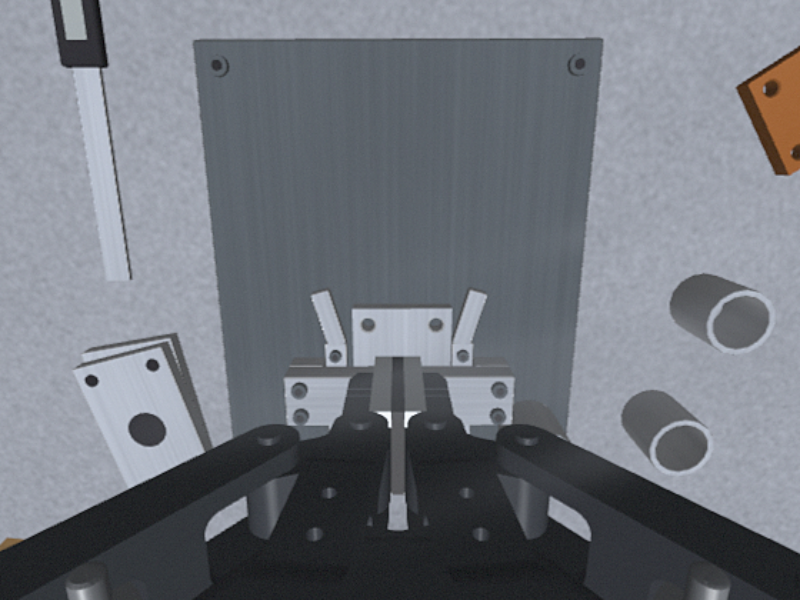

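The plate is square between the guides, its near edge straight at (402,307), 38 mm or so out of the bridge. Now I go over the knob with shut fingers, then press.

servo_tool(
  series=[0,0,0,4,0,0,0,0,0,0,8.1,0,0,0,0,5,0,8.1,0,0,0,0,9,0,8.1,0,0,0,0,10.5,0,8.1,0,0,0,0,10.5,0,8.1,0,0,0],
)

```text
clock: 14.42
tcp_pos: [0.6629, 0.0705, 0.0899]
eef_rot: [[-0.004, -0.123, 0.992], [-0.0, 0.992, 0.123], [-1.0, 0.0, -0.004]]
wrist_force: [-0.4, 0.4, -0.3]
width: 0.0
```

Run:
```python
from h import *
delta((.664,.0705,.085),.123)
```

```text
shift cm [ 0.49 -0.01  0.11] turn [ 0.0002 -0.0042 -0.0004] tcp [0.6629 0.0705 0.0899] F [-0.4  0.4 -0.3]
```

servo_tool(
  series=[0,0.4,0,0,0,0,0,0,0.8,0,0,0,0,0,0,1.1,0,0,0,0,0,0,1.4,0,0,0,0,0,0,1.7,0,0,0,0,0,0,2.0,0,0,0,0,0,0,2.0,0,0,0,0,0],
)

```text
clock: 15.3
tcp_pos: [0.6647, 0.0706, 0.0721]
eef_rot: [[0.0, -0.123, 0.992], [0.0, 0.992, 0.123], [-1.0, 0.0, 0.0]]
wrist_force: [1.0, 0.3, 1.5]
width: -0.0001
```

servo_tool(
  series=[0,0.2,0,0,0,0,0,0,0.4,0,0,0,0,0,0,0.4,0,0,0,0,0],
)

```text
clock: 15.68
tcp_pos: [0.6646, 0.0705, 0.0681]
eef_rot: [[0.0, -0.123, 0.992], [-0.0, 0.992, 0.123], [-1.0, -0.0, 0.0]]
wrist_force: [0.3, 0.8, 1.3]
width: -0.0002
```

servo_tool(
  series=[0,0.2,0,0,0,0,0,0,0.5,0,0,0,0,0,0,0.5,0,0,0,0,0],
)

```text
clock: 16.05
tcp_pos: [0.6648, 0.0706, 0.0679]
eef_rot: [[-0.001, -0.123, 0.992], [-0.0, 0.992, 0.123], [-1.0, -0.0, -0.001]]
wrist_force: [-9.0, -1.4, 21.3]
width: -0.0002
```

Bottomed at 0.068 with 21 N, exactly the full 14 mm travel. I retract and check.

servo_tool(
  series=[0,-1,0,0,0,0,0,0,-5,0,0,0,0,0,0,-11,0,0,0,0,0,0,-17,0,-4,0,0,0,0.5,-22,0,-8,0,0,0,1,-22,0,-12,0,0,0,1,-22,0,-12,0,0,0,1,-22,0,-12,0,0,0,1,-22,0,-12,0,0,0],
)

```text
clock: 17.18
tcp_pos: [0.5461, 0.0558, 0.2824]
eef_rot: [[-0.001, -0.123, 0.992], [-0.0, 0.992, 0.123], [-1.0, 0.0, -0.001]]
wrist_force: [0.1, 0.9, 0.1]
width: 0.0853
```

Run:
```python
from h import *
s=take('wrist','w8');P=cloud(s);d=P[...,:2]-[.664,.0705]
k=(np.hypot(d[...,0],d[...,1])<.012)&(P[...,2]>.055)&(P[...,2]<.1)
print('knob',k.sum(),np.median(P[k],0) if k.sum() else None)
g=s['img'].mean(2);gx=d@[.9923,.1237];gy=d@[-.1237,.9923]
m=(gx>-.075)&(gx<-.02)&(abs(gy)<.034)&(P[...,2]>.021)&(P[...,2]<.034)&(g>100)
if m.sum(): print('plate top z',np.median(P[m][:,2]),'edge gx',np.percentile(gx[m],1),'gy range',np.percentile(gy[m&(gx<-.035)],[1,99]))
cv2.imwrite('pics/w8c.png',s['img'][:,:,::-1]);print(robot.state()['tcp_pos'],robot.state()['wrist_force'])
```

```text
knob 399 [0.66206569 0.07018121 0.06719022]
plate top z 0.02658268332445418 edge gx -0.05227884544383795 gy range [-0.02996883  0.0327121 ]
[0.54613216 0.05583108 0.28234912] [0.31356419 0.1029779  0.56371974]
```

View pics/w8c.png

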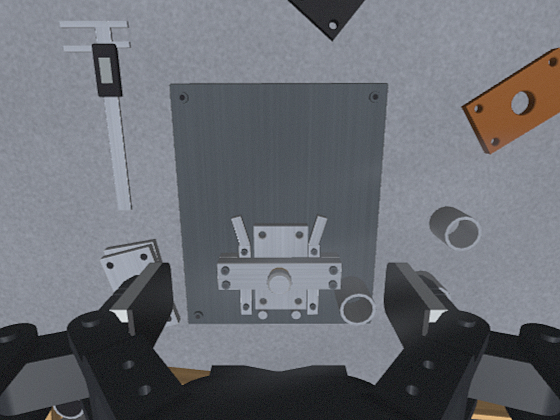

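The plate touches both stop pins (263,315) and (295,315). The knob at (279,281) is down with its yellow band hidden (top z 0.067), and the robot is clear. I hand the job in.

```bash
python3 -c "
from bench import ticket
print(ticket.sign_off())"
```

```text
the job is handed in; nothing more can be done
None
```

The flange plate is home against both stop pins and the check pin is fully down. I handed the job in at about 17 s; the sign-off gives no verdict.

- **What I did:** I squared and centred the plate by nudging its sides with open fingertips. That included one brief, light 20 N squeeze in place, with no lift. I then pushed it under the bridge with two fingertips until it stopped firmly at about 9 N, and pressed the knob until it bottomed at 21 N.
- **Last checks:** The final picture shows the plate square against both pins. Its top is at z = 0.0266 m, so it lies flat. Its near edge measures -52 to -53 mm where -55 mm is expected, and its sides are centred to about 1.5 mm. The knob top is at 0.067–0.068 m, which is the full 14 mm of travel. The robot is clear of everything and the bystanders in view look undisturbed.
- **Disagreements:** The first look with the scene camera put the gauge about 3 mm (x) and 8 mm (y) away from the wrist camera's reading; I used the wrist camera. The 2–3 mm offset of the near edge is about the size of the camera calibration error, and the pin going fully into the bore confirms the fit.

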